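# Present the notched slide over the plate counter

### The job

Pull the drawer of the small white unit well open and lift out the slide that has a frosted, corner-notched upper end, gripping it by that frosted end. Finish while still holding it label up over the plate counter's lit round window: tipped from upright at least halfway towards flat with the orange-label face looking up, centred over the window and some 2 to 10 cm clear of it. Leave the drawer open, the plain slide and both stands in it, and the dish, hand lens and marker pen where they are.

Things in the scene. Friction and masses are not known exactly. Their poses are not given: they have to be found in the camera images.
- drawer (a joint): How far the drawer is out, in m: 0 shut, 0.21 at its stop. It slides out along the unit's -x axis, roughly towards the robot, stays where it is left, and takes about 1 to 3 N to move slowly.
- unit: White drawer unit fixed to the bench, 280 mm deep (x), 270 wide (y), 130 high, with one blue-fronted drawer. Origin: on its underside, at the middle of its front (where the shut drawer front's outer face is). x points from the front to the back, z up. The drawer front's top edge is 118 mm above the bench; the unit's top board is from 120 to 130 mm. The drawer's side walls are only 34 mm high.
- drawer_handle (a point): Centre of the drawer's handle, a level steel bar 12 mm thick and 120 mm long, along the unit's y axis, 45 mm in front of the drawer front (39 mm free between the two), 96 mm above the bench. Moves with the drawer; axes as the unit's.
- drawer_floor (a point): Point on the drawer's floor (17 mm above the bench), mid-width, 95 mm behind the outer face of the drawer front; moves with it. The stands are within 30 mm of the line across the drawer through it, about 55 mm to its left and right, either way round. The drawer must be out about 0.15 m or more for a gripper to come down on them clear of the unit's top board.
- slide: Glass slide to present, 40 mm wide (y), 80 high (z), 6 thick (x), 50 g. Origin: its centre, 65 mm above the bench at the start. z points to the frosted end (white, from 6 mm above the centre to the top), x out of the label face. Stands upright, frosted end up, turned to any heading, 58 mm of it above its stand. Grip it from above across its 40 mm width.
- stand_a: Loose black weighted block, 36 mm (x) by 60 mm (y) by 30 mm high, 0.4 kg, that the notched slide stands in. Origin: centre of its underside. A slot in its top, 7.5 mm (x) by 41.5 mm (y) and 22 mm deep, holds the lower end of the slide loosely: lift the slide straight up. Stands on the drawer's floor.
- stand_b: A second block just like the first, with the plain slide in it.
- blank: Plain clear slide, 40 mm wide (y), 80 mm high (z), 6 mm thick (x), with no frosting and no notch. Origin: its centre. Stands upright in the second stand. Leave it there.
- counter: Plate counter fixed to the bench: a cream block 200 by 200 mm, 55 mm high, with a round window in its top. Origin: centre of its underside, z up.
- window (a point): Centre of the lit round window (dark gridded disc in a bright ring, 124 mm across), in the middle of the counter's top, 55 mm above the bench.
- dish: Bystander: shut culture dish lying on the bench, 90 mm across, 16 mm high. Origin: centre of its underside.
- lens: Bystander: hand lens lying on the bench, steel rim 76 mm across and 12 mm high, black handle 100 mm long towards its -x. Origin: under the centre of the lens.
- marker: Bystander: white and blue marker pen lying on a sheet of paper, 130 mm long, 15 mm thick. Origin: under its middle.
- label (a point): Centre of the orange label (26 by 18 mm) on the white frosted face of the slide, 18 mm above the slide's centre; axes as the slide's. The frosting's back is plain greyish. A square notch, 10 by 10 mm, is cut from the slide's +y +z corner: facing the label, frosted end up, it is at the top right.

How it is judged:
On the way, in this order (a step that is already met when the one before it is completed fails the run):
1. the drawer is pulled well open (at least 0.10 m) (value of joint drawer above 0.1 m), for 0.2 s.
2. the notched slide is lifted clear of its stand, in the gripper (distance between slide and stand_a above 0.085 m and contact force between the fingers and slide above 0.5 N), for 0.2 s.
At the end, for the whole second after the job is handed in: Slide held still in the fingers by its frosted half, not touching the counter; its centre within 60 mm of the window's centre seen from above, 70 to 260 mm above the bench; label face within 55 degrees of facing straight up; drawer not shut; plain slide still in its stand (horizontal distance between slide and window below 0.06 m and height (world z) of slide between 0.07 and 0.26 m and angle between slide's own x axis and vertical below 0.96 rad and z of the grasp point in the frame of slide above 0 m and contact force between the fingers and slide above 0.5 N and contact force between slide and counter below 0.05 N and linear speed of slide below 0.03 m/s and value of joint drawer above 0.03 m and angle between blank's own z axis and vertical below 0.3 rad and distance between blank and stand_b below 0.06 m); the arm keeps its last pose, push and grip.
It fails at once if the plain slide is tipped or lifted out (angle between blank's own z axis and vertical above 0.35 rad or distance between blank and stand_b above 0.065 m).
It fails at once if a slide stand is tipped over or lifted out of the drawer (angle between any of stand_a, stand_b's own z axis and vertical above 0.5 rad or height (world z) of any of stand_a, stand_b above 0.06 m).
It fails at once if the culture dish is pushed away (distance of dish from where it was at the start of the episode above 0.03 m).
It fails at once if the hand lens is pushed away (distance of lens from where it was at the start of the episode above 0.03 m).
It fails at once if the marker pen is pushed away (distance of marker from where it was at the start of the episode above 0.03 m).
It also fails if it takes over 51 s, if anything falls off the work surface, if the arm or the gripper's body presses on something with over 40 N, if the wrist force passes 120 N, or if a joint passes its speed limit or range.

### The arm

A 7-joint arm with a two-finger parallel gripper is mounted at the origin on the work surface. World frame = base frame: x ahead of the robot, y to its left, z up, the work surface at z = 0. Lengths are in m, angles in rad, forces in N, time in s.
With the tool pointing down it reaches from about 0.4 to 0.9 m from the base axis. Payload 5.6 kg.
Tool frame: the origin (TCP) lies midway between the tips of the shut fingers; the grasp point (between the pads) lies 19 mm behind it; y points along the fingers, z is the direction in which the jaws open and shut, and the axes are right-handed (so a half turn about y gives the same grasp; the last joint's range is limited). The gripper opens to 92 mm and grips with 3 to 60 N. Pads are 20 mm wide; open, the fingers measure 128 mm over their backs; the gripper's body (75 mm by 189 mm) begins 69 mm behind the grasp point.
Start: joints at [1.184, 0.468, -0.012, 1.603, 0.006, 1.071, -0.056], TCP at [0.219, -0.612, 0.215] pointing down, gripper open.
Joint ranges: [-2.53, 2.53], [-0.31, 2.02], [-1.57, 1.55], [0.28, 2.44], [-1.29, 4.43], [0.15, 1.84], [-2.92, 2.92]. Speed limits (rad/s): [2.57, 2.57, 3.14, 3.14, 3.14, 3.14, 3.14].

### API

Orientations are given as a 3x3 rotation matrix whose columns are the frame's x, y, z axes.
In Python, from station import env, effector, solver, viewer, workorder, search_frame, tip_of gives the robot as it stands. Calls block until the motion is done:
- env.reach(position, orientation): joint-space move of the TCP to a pose.
- env.movel(position, frame=None, rate=0.15): straight line of the TCP; frame=None keeps the orientation; rate is the mean speed in m/s.
- env.goto_joints(angles): joint-space move.
- effector.release() and effector.grasp(squeeze=None): open the fingers fully, or close them until they stop; squeeze is the grip in N (None keeps the last).
- env.pause(seconds).
- solver.inverse_kinematics(position, orientation): joint angles nearest the present ones, or None.
- env.sense(): the state.
- viewer.read_camera(name): name is "scene" or "top" or "wrist"; returns (picture, depth): 480x640x3 uint8, red, green, blue; 480x640 float32, m along the optical axis (not along the pixel's ray), 0 where there is no reading.
- viewer.camera_info(name): a dict with "intrinsics" (3x3 intrinsics, pixels), "eye" and "rotation" of the camera in the world; the wrist camera has in their place "T_tool_cam" (4x4, takes a point from camera to tool coordinates, whose origin is the TCP and whose axes are the tool frame's). Camera axes: x right, y up, looking along -z (the intrinsics and any distortion apply to the point x, -y, -z); pixel columns grow to the right and rows downward; lengths in m; the calibration is good to about 2 mm. A picture is of the moment at which its call begins: read the wrist's pose just before it. camera_info takes no time and is no camera call.
A pose or a line that the arm cannot do raises env.PlanningError and nothing moves.
- workorder.finish_job(): hands the job in, once; it reports no verdict.
Trained networks look in the newest picture that a camera, given by its name, has taken for a name from the list of things; names that differ only in an ending like _2 or _b are one class to them, and where a whole thing is asked for, a point or a joint stands for the part that bears it (a point fixed in the world has none). Each returns a list of dicts, best first, with "score" (0 to 1); they miss things now and then, are a little off and sometimes report something else, mostly with a low value. They report only what shows in the picture. A call takes as long as a camera call.
- search_frame(camera, name): "at" ([x, y, z] in m, in world coordinates, good to about 4 mm: the middle of the surface that is visible of it).
- tip_of(camera, name): "at" ([x, y, z] in m, in world coordinates, good to about 4 mm: a listed point, or the origin of a listed thing).
The state is a dict: "t": time; "joint_positions": joint angles; "joint_velocities": joint speeds; "tau": joint torques, N m; "ee_pos": TCP position; "tcp_rot": TCP orientation; "wrist_force": force on the tool from outside, world axes, zero at the start; "moment": the same for the moment, N m; "gripper_width": finger opening in m.
Only numpy, scipy, OpenCV 4.12 (cv2) and the standard library are available. Lean on these libraries where they do the work, as an engineer would, in place of code of your own. Each camera call takes 0.05 s, during which the arm holds its last target. There are 200 camera calls.

## Working session

There is one attempt and no reset: what is moved stays moved. The work goes in short steps, each a Python script; the robot and the scene stay as the last script left them, time stands still between calls to the robot, and variables do not carry over. Pictures are saved under pics/ and viewed, about 8 in all and at most 12, crops included, and the job is handed in when it is done.

```bash
ls; mkdir -p pics; python3 - <<'E'
from station import env, viewer, search_frame, tip_of
import cv2, numpy as np
for c in ["scene","top"]:
    im,d=viewer.read_camera(c); cv2.imwrite(f"pics/{c}0.png",im[:,:,::-1])
    print(c,viewer.camera_info(c)["eye"])
    for n in ["unit","drawer_handle","counter","window","dish","lens","marker"]:
        r=tip_of(c,n); print(n,[(np.round(x["at"],3).tolist(),round(x["score"],2)) for x in r[:2]])
s=env.sense();print(s["t"],s["ee_pos"],np.round(s["tcp_rot"],2))
E
```

```text
pics
scene [ 1.11085472 -0.24903057  1.183614  ]
unit [([0.638, -0.16, 0.0], 0.95)]
drawer_handle [([0.582, -0.169, 0.093], 0.85)]
counter [([0.488, 0.312, -0.001], 0.69)]
window [([0.489, 0.308, 0.055], 0.65), ([0.757, 0.191, -0.005], 0.43)]
dish [([0.68, 0.073, -0.003], 0.58)]
lens [([0.308, 0.517, 0.003], 0.94)]
marker [([0.757, 0.192, -0.003], 0.9)]
top [0.3289545  0.10311561 1.17176371]
unit [([0.638, -0.161, -0.001], 0.62)]
drawer_handle [([0.588, -0.169, 0.096], 0.76), ([0.488, 0.308, 0.001], 0.57)]
counter [([0.488, 0.308, -0.0], 0.9)]
window [([0.486, 0.309, 0.059], 0.81)]
dish [([0.68, 0.075, -0.004], 0.94), ([0.76, 0.188, 0.001], 0.2)]
lens [([0.308, 0.518, -0.001], 0.67), ([0.486, 0.31, 0.002], 0.54)]
marker [([0.76, 0.189, -0.001], 0.64)]
0.8 [ 0.21903214 -0.61201099  0.2146249 ] [[-0.94 -0.    0.34]
 [-0.34 -0.   -0.94]
 [ 0.   -1.    0.  ]]
```

View pics/scene0.png

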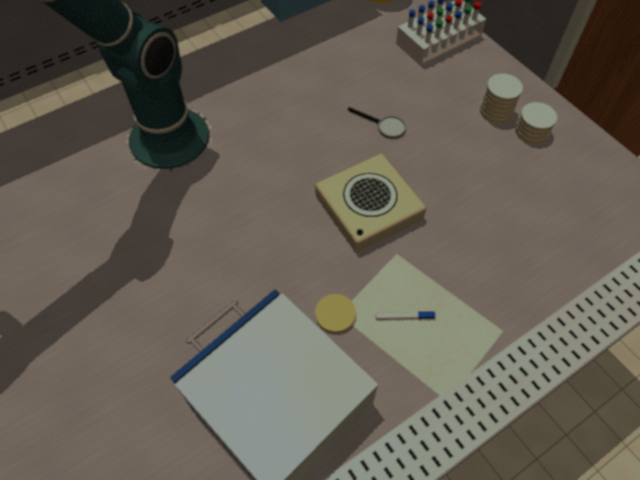

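View pics/top0.png

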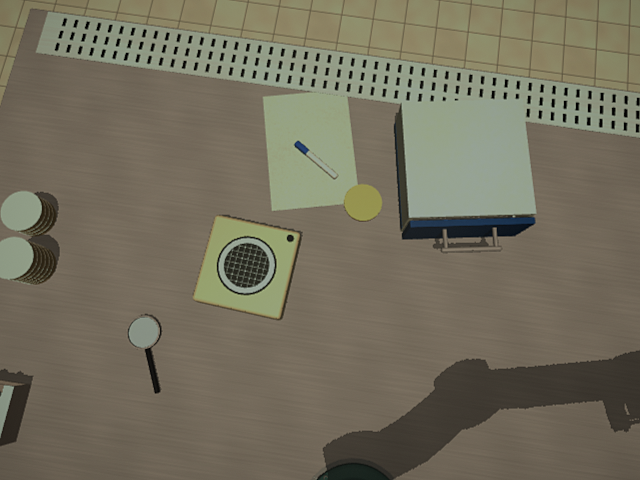

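The scene view shows the unit with its handle at about (215,325), the counter window at (371,195), the dish at (335,313) and the marker at (405,315). The top view agrees with that, and the handle there is at about (470,240). Next I'll fit the unit's yaw from depth.

```bash
cat > h.py <<'E'
from station import env, effector, solver, viewer, workorder, search_frame, tip_of
import cv2, numpy as np
def cloud(cam, d, pose=None):
    I=viewer.camera_info(cam); K=np.array(I["intrinsics"])
    v,u=np.mgrid[0:480,0:640]
    p=np.stack([(u-K[0,2])/K[0,0]*d,-(v-K[1,2])/K[1,1]*d,-d],-1)
    if cam=="wrist":
        T=np.array(I["T_tool_cam"]); p=p@T[:3,:3].T+T[:3,3]
        pos,R=pose; return p@np.array(R).T+np.array(pos)
    return p@np.array(I["rotation"]).T+np.array(I["eye"])
def down(zdir):   # tool down with jaws along horizontal zdir
    z=np.array([*zdir,0.])/np.linalg.norm(zdir); y=np.array([0,0,-1.]); return np.column_stack([np.cross(y,z),y,z])
def st():
    s=env.sense(); print("t",round(s["t"],2),"tcp",np.round(s["ee_pos"],4),"F",np.round(s["wrist_force"],1),"w",round(s["gripper_width"],4),"q",np.round(s["joint_positions"],2)); return s
E
python3 - <<'E'
from h import *
for c in ["scene","top"]:
    print(viewer.camera_info(c).keys())
    im,d=viewer.read_camera(c); P=cloud(c,d)
    m=(abs(P[...,2]-.13)<.008)&(d>0)&(P[...,0]>.5)&(P[...,1]<.1)&(P[...,1]>-.45)&(P[...,0]<1.1)
    q=P[m][:,:2].astype(np.float32); print(c,len(q),P[m][:,2].mean(),cv2.minAreaRect(q))
    m=(abs(P[...,2]-.096)<.012)&(d>0)&(P[...,0]>.5)&(P[...,0]<.62)&(P[...,1]<0)&(P[...,1]>-.3)
    q=P[m].astype(np.float32); print(len(q),cv2.minAreaRect(q[:,:2].copy()))
    m=(abs(P[...,2]-.055)<.006)&(d>0)&(P[...,0]>.3)&(P[...,0]<.7)&(P[...,1]<.5)&(P[...,1]>.15)
    q=P[m].astype(np.float32); print(len(q),cv2.minAreaRect(q[:,:2].copy()))
E
```

```text
dict_keys(['intrinsics', 'eye', 'rotation'])
scene 21214 0.12882634122148034 ((0.7727283239364624, -0.131422758102417), (0.2863304615020752, 0.2708008885383606), 10.375936508178711)
470 ((0.5963369607925415, -0.16515806317329407), (0.03927982971072197, 0.12996388971805573), 4.1386237144470215)
5226 ((0.48881232738494873, 0.3105035424232483), (0.20061342418193817, 0.20024631917476654), 86.31672668457031)
dict_keys(['intrinsics', 'eye', 'rotation'])
top 15382 0.1296012185054281 ((0.7694660425186157, -0.1343441903591156), (0.28813615441322327, 0.27189892530441284), 10.484045028686523)
569 ((0.5945483446121216, -0.12934504449367523), (0.05183563381433487, 0.20364724099636078), 1.944794774055481)
7754 ((0.4829728603363037, 0.3083283305168152), (0.19937120378017426, 0.19949676096439362), 86.08522033691406)
```

```bash
python3 - <<'E'
from h import *
a=np.radians(10.4); ux=np.array([np.cos(a),np.sin(a)]); h=np.array([.590,-.169]); p=h-.03*ux
q0=np.array(env.sense()["joint_positions"]); best=None
for s in (1,-1):
    R=down(s*ux); q=[solver.inverse_kinematics([*pp,z],R) for pp,z in((p,.2),(p,.075),(p-.19*ux,.075))]
    print(s,[None if x is None else np.round(x,2).tolist() for x in q])
    if all(x is not None for x in q) and (best is None or abs(q[0]-q0).max()<best[0]): best=(abs(q[0]-q0).max(),R)
R=best[1]
env.reach([*p,.2],R); st()
pose=env.sense(); im,d=viewer.read_camera("wrist"); cv2.imwrite("pics/w0.png",im[:,:,::-1])
P=cloud("wrist",d,(pose["ee_pos"],pose["tcp_rot"]))
loc=(P[...,:2]-[.636,-.16])@np.column_stack([ux,[-ux[1],ux[0]]])
m=(d>0)&(abs(P[...,2]-.100)<.008)&(loc[...,0]<-.02)&(loc[...,0]>-.09)&(abs(loc[...,1])<.1)
print(m.sum(), loc[m].mean(0) if m.any() else 0, np.percentile(loc[m],[2,98],axis=0) if m.any() else 0)
print([(np.round(x["at"],3).tolist(),round(x["score"],2)) for x in tip_of("wrist","drawer_handle")])
E
```

```text
1 [[0.67, 0.45, -0.56, 1.75, 0.27, 1.03, 0.2], [0.64, 0.61, -0.52, 1.83, 0.41, 0.81, 0.09], [0.83, 0.37, -0.46, 2.21, 0.28, 0.62, 0.35]]
-1 [[0.2, 0.38, 0.05, 1.78, -0.02, 0.99, -2.69], [0.13, 0.54, 0.15, 1.87, -0.11, 0.74, -2.62], [0.33, 0.32, 0.12, 2.24, -0.07, 0.58, -2.46]]
t 2.9 tcp [ 0.5601 -0.1763  0.1999] F [ 0.  -0.4 -0.5] w 0.0919 q [ 0.67  0.45 -0.55  1.75  0.27  1.03  0.2 ]
3272 [-0.04627097  0.00791535] [[-0.05658547 -0.05623011]
 [-0.02185853  0.06424588]]
[([0.589, -0.17, 0.094], 0.6)]
```

View pics/w0.png

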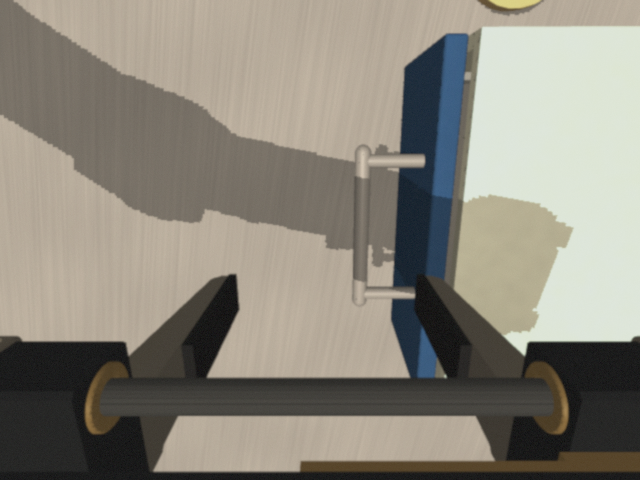

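The wrist view shows the bar at columns 355–370, rows 150–300, parallel to the jaw axis as expected. The right finger falls into the gap behind the bar, so I'll hook and pull.

```bash
python3 - <<'E'
from h import *
a=np.radians(10.4); ux=np.array([np.cos(a),np.sin(a)]); h=np.array([.590,-.169]); p=h-.03*ux
env.movel([*p,.076]); st()
env.movel([*(p-.05*ux),.076],rate=.06); st()
env.movel([*(p-.195*ux),.076],rate=.08); st()
# back off forward slightly then up
env.movel([*(p-.190*ux),.076]); env.movel([*(p-.190*ux),.26]); s=st()
for c in ("top","wrist"):
    s=env.sense(); im,d=viewer.read_camera(c); cv2.imwrite(f"pics/{c}1.png",im[:,:,::-1]); np.savez(f"{c}1.npz",im=im,d=d,pos=s["ee_pos"],R=s["tcp_rot"])
    for n in ["drawer_handle","drawer_floor","slide","label","blank","stand_a"]:
        print(c,n,[(np.round(x["at"],3).tolist(),round(x["score"],2)) for x in tip_of(c,n)[:3]])
E
```

```text
t 3.98 tcp [ 0.5613 -0.1745  0.0768] F [0.7 0.1 0. ] w 0.0917 q [ 0.61  0.6  -0.49  1.83  0.38  0.8   0.11]
t 4.96 tcp [ 0.5113 -0.1835  0.0759] F [-0.2  0.5 -0.4] w 0.0919 q [ 0.68  0.54 -0.5   1.94  0.37  0.75  0.15]
t 6.92 tcp [ 0.3687 -0.2097  0.0759] F [-0.5 -0.6  0.3] w 0.0918 q [ 0.9   0.38 -0.53  2.21  0.32  0.62  0.32]
t 8.54 tcp [ 0.3731 -0.2084  0.2593] F [-0.4 -0.3 -0.1] w 0.092 q [ 1.04  0.08 -0.63  2.03  0.05  1.05  0.57]
top drawer_handle [([0.408, -0.204, 0.098], 0.59)]
top drawer_floor [([0.546, -0.177, 0.014], 0.58)]
top slide [([0.531, -0.118, 0.063], 0.62)]
top label [([0.532, -0.117, 0.079], 0.47)]
top blank [([0.552, -0.23, 0.063], 0.44)]
top stand_a [([0.554, -0.227, 0.018], 0.78), ([0.53, -0.118, 0.02], 0.62)]
wrist drawer_handle [([0.41, -0.2, 0.092], 0.93)]
wrist drawer_floor [([0.545, -0.175, 0.019], 0.87)]
wrist slide [([0.529, -0.124, 0.064], 0.91)]
wrist label [([0.534, -0.119, 0.087], 0.63)]
wrist blank [([0.554, -0.23, 0.064], 0.76)]
wrist stand_a [([0.548, -0.229, 0.018], 0.71), ([0.532, -0.12, 0.02], 0.64)]
```

View pics/wrist1.png

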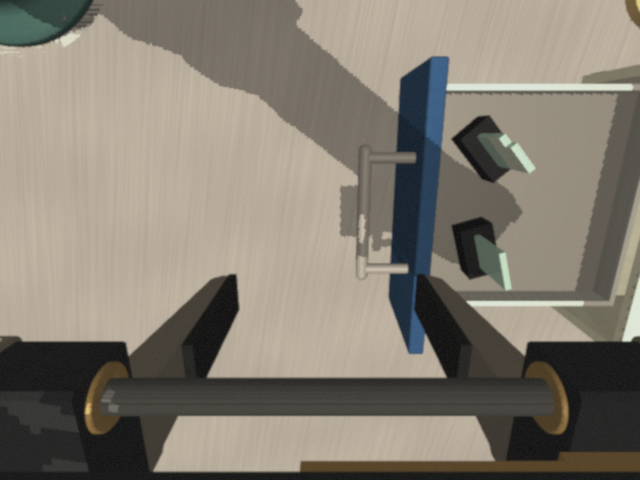

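The wrist view shows the drawer out, with the notched slide at about (515,155) and the plain one at (490,255). The notch is at the upper-left end of its top edge and no orange shows, so the label should face away from the robot. I'll measure the heading from depth.

```bash
cat >> h.py <<'E'
def top_edge(P,d,c,lo=.085):
    m=(d>0)&(P[...,2]>lo)&(P[...,2]<.113)&(np.hypot(P[...,0]-c[0],P[...,1]-c[1])<.035)
    q=P[m]; mu=q[:,:2].mean(0); w,V=np.linalg.eigh(np.cov(q[:,:2].T)); v=V[:,1]; t=(q[:,:2]-mu)@v
    mid=mu+v*(np.percentile(t,1)+np.percentile(t,99))/2
    print(len(q),"mid",mid.round(4),"dir",v.round(3),"deg",np.degrees(np.arctan2(v[1],v[0])).round(1),"len",np.ptp(np.percentile(t,[1,99])).round(4),"thick",np.sqrt(w[0]*12).round(4),"zmax",q[:,2].max().round(4)); return mid,v
E
python3 - <<'E'
from h import *
for c in ("wrist","top"):
    z=np.load(c+"1.npz"); P=cloud(c,z["d"],(z["pos"],z["R"]))
    for lo in(.085,.1): top_edge(P,z["d"],(.53,-.12),lo)
    top_edge(P,z["d"],(.553,-.23))
z=np.load("top1.npz"); cv2.imwrite("pics/crop.png",cv2.resize(z["im"][130:270,380:560,::-1],None,fx=4,fy=4,interpolation=cv2.INTER_CUBIC))
z=np.load("wrist1.npz"); cv2.imwrite("pics/cropw.png",cv2.resize(z["im"][90:210,430:580,::-1],None,fx=5,fy=5,interpolation=cv2.INTER_CUBIC))
E
```

```text
671 mid [ 0.5292 -0.119 ] dir [-0.774  0.633] deg 140.7 len 0.0399 thick 0.0076 zmax 0.1064
329 mid [ 0.5336 -0.1215] dir [-0.789  0.614] deg 142.1 len 0.0298 thick 0.0076 zmax 0.1064
566 mid [ 0.5517 -0.2278] dir [-0.439  0.898] deg 116.1 len 0.0399 thick 0.0068 zmax 0.1073
79 mid [ 0.5294 -0.1188] dir [-0.795  0.606] deg 142.7 len 0.0402 thick 0.0078 zmax 0.1099
52 mid [ 0.5332 -0.1223] dir [-0.791  0.611] deg 142.3 len 0.0303 thick 0.0075 zmax 0.1099
66 mid [ 0.5508 -0.2286] dir [-0.454  0.891] deg 117.0 len 0.0404 thick 0.0062 zmax 0.1083
```

View pics/cropw.png

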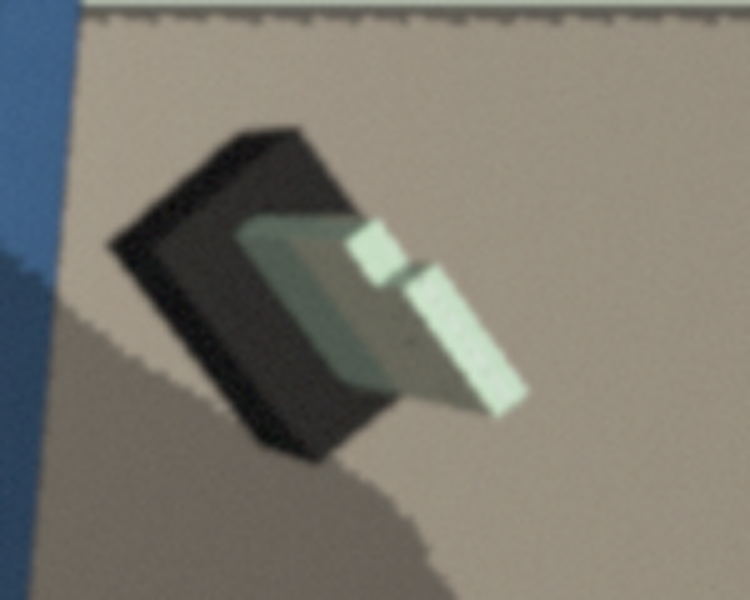

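View pics/crop.png

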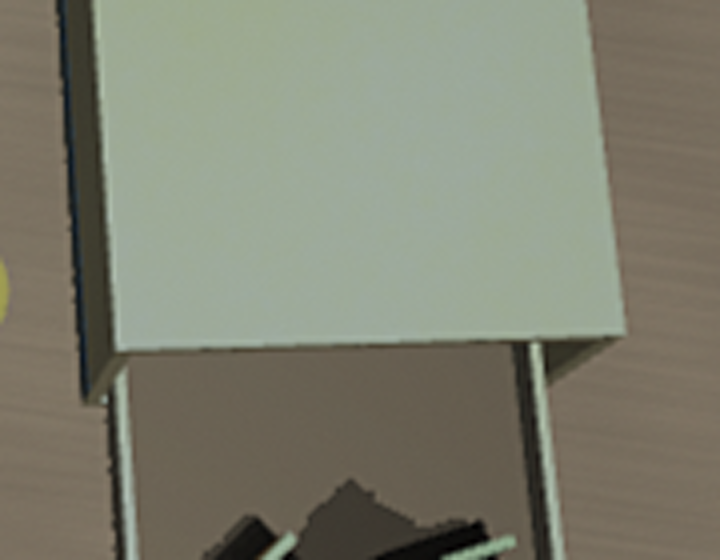

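Both cameras agree on the slide: centre (0.529,-0.119), width axis at about 142°. The notch is at the far-left end and an orange sliver shows from the top camera's side, so the label normal is about (0.61,0.79). Now I'll check IK for the grasp and the presentation together.

```bash
cat >> h.py <<'E'
C=np.array([.5293,-.119]); yd=np.radians(141.8); sy=np.array([np.cos(yd),np.sin(yd)])
W=np.array([.487,.309])
LO=np.array([-2.53,-.31,-1.57,.28,-1.29,.15,-2.92]); HI=np.array([2.53,2.02,1.55,2.44,4.43,1.84,2.92])
def pres(hd,s,phi=np.radians(35)):
    h=np.array([np.cos(hd),np.sin(hd),0]); u=np.array([0,0,1.])
    x=np.cos(phi)*u+np.sin(phi)*h; z=np.sin(phi)*u-np.cos(phi)*h; y=np.cross(z,x)
    return np.column_stack([s*x,-z,s*y])
E
python3 - <<'E'
from h import *
for s in (1,-1):
    R=down(s*sy)
    for z in(.25,.064): 
        q=solver.inverse_kinematics([*C,z],R); print(s,z,None if q is None else np.round(q,2))
    for hd in range(-180,180,20):
        q=solver.inverse_kinematics([*W,.14],pres(np.radians(hd),s))
        if q is not None: print("  ",s,hd,np.round(q,2),"margin",np.minimum(q-LO,HI-q).min().round(2))
E
```

```text
1 0.25 [ 0.91  0.42 -0.95  1.78  0.37  1.13  2.31]
1 0.064 [ 0.81  0.68 -0.85  1.93  0.69  0.84  2.06]
   1 -180 [-0.18  1.03 -0.48  1.18 -0.1   1.82 -2.18] margin 0.02
   1 -100 [-0.73  0.94 -0.23  1.31  0.56  1.83 -1.26] margin 0.01
   1 -80 [-0.68  0.89 -0.45  1.49  0.84  1.77 -1.21] margin 0.07
   1 -60 [-0.58  0.86 -0.67  1.69  1.12  1.72 -1.18] margin 0.12
   1 -40 [-0.59  0.75 -0.67  1.92  1.3   1.53 -1.1 ] margin 0.31
   1 -20 [-0.4   0.75 -0.89  2.13  1.61  1.49 -1.04] margin 0.31
   1 0 [-0.65  0.49 -0.45  2.35  1.86  1.02 -1.09] margin 0.09
   1 60 [ 0.75  1.03 -1.32  2.35  2.57  0.35  0.09] margin 0.09
   1 80 [ 0.82  1.15 -1.36  2.17  0.81  0.24  2.15] margin 0.09
   1 100 [ 0.76  1.21 -1.34  1.95  0.33  0.62  2.85] margin 0.07
   1 120 [ 0.17  0.77 -0.47  1.75 -0.67  1.11 -2.42] margin 0.5
   1 140 [ 0.08  0.88 -0.5   1.53 -0.43  1.37 -2.41] margin 0.47
   1 160 [-0.04  0.97 -0.5   1.34 -0.26  1.61 -2.33] margin 0.23
-1 0.25 [ 0.69  0.33 -0.65  1.8   0.22  1.09 -0.7 ]
-1 0.064 [ 0.56  0.56 -0.51  1.95  0.4   0.73 -0.85]
   -1 -180 [-0.01  1.17 -0.89  1.17  0.16  1.84  0.73] margin 0.0
   -1 -100 [-0.73  0.94 -0.23  1.31  0.56  1.83  1.88] margin 0.01
   -1 -80 [-0.68  0.89 -0.45  1.49  0.84  1.77  1.93] margin 0.07
   -1 -60 [-0.58  0.86 -0.67  1.69  1.12  1.72  1.96] margin 0.12
   -1 -40 [-0.44  0.86 -0.89  1.91  1.4   1.69  2.02] margin 0.15
   -1 -20 [-0.4   0.75 -0.89  2.13  1.61  1.49  2.1 ] margin 0.31
   -1 0 [-0.65  0.49 -0.45  2.35  1.86  1.02  2.05] margin 0.09
   -1 60 [ 0.63  0.79 -1.11  2.36  3.32  0.3   2.36] margin 0.08
   -1 80 [ 0.68  0.85 -1.08  2.17 -0.89  0.25  0.59] margin 0.1
   -1 100 [ 0.54  0.84 -0.91  1.96 -0.55  0.66  0.46] margin 0.48
   -1 120 [ 0.43  0.93 -0.88  1.74 -0.31  1.    0.44] margin 0.69
   -1 140 [ 0.3   1.03 -0.9   1.52 -0.12  1.31  0.47] margin 0.53
   -1 160 [ 0.17  1.13 -0.94  1.32  0.06  1.6   0.55] margin 0.24
```

```bash
python3 - <<'E'
from h import *
R=down(-sy)
env.reach([*C,.22],R); s=st()
im,d=viewer.read_camera("wrist"); cv2.imwrite("pics/w2.png",im[:,:,::-1])
P=cloud("wrist",d,(s["ee_pos"],s["tcp_rot"])); 
mid,v=top_edge(P,d,C)
E
```

```text
t 10.42 tcp [ 0.529  -0.1195  0.22  ] F [ 0.4 -0.7 -1.2] w 0.0918 q [ 0.67  0.36 -0.63  1.83  0.24  1.03 -0.72]
618 mid [ 0.5313 -0.1172] dir [-0.798  0.603] deg 142.9 len 0.039 thick 0.0077 zmax 0.1083
```

View pics/w2.png

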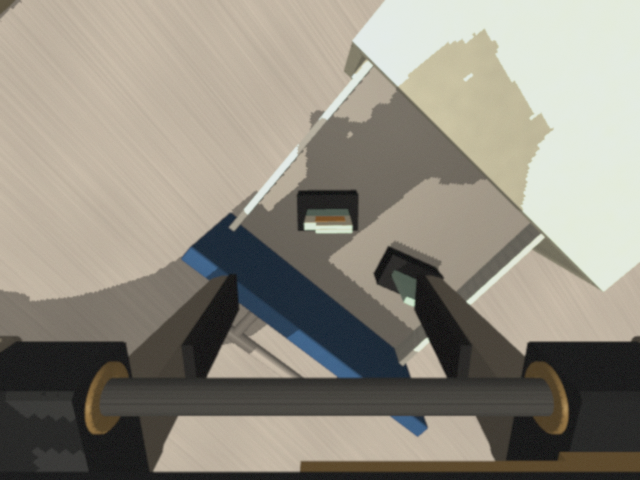

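The wrist view shows the notched slide at (330,220), with the orange label on the face towards the top of the picture and the notch at left, as deduced. The plain slide at (405,290) is clear of the finger's path. Grasping and lifting.

```bash
python3 - <<'E'
from h import *
c=np.array([.530,-.1182]); a=np.radians(142.2); R=down(-np.array([np.cos(a),np.sin(a)]))
env.movel([*c,.12],R); env.movel([*c,.065],R,rate=.06); st()
effector.grasp(30); st(); env.pause(.2); st()
env.movel([*c,.13],rate=.06); st()
env.movel([*c,.23],rate=.12); env.pause(.3); s=st()
im,d=viewer.read_camera("wrist"); cv2.imwrite("pics/w3.png",im[:,:,::-1])
im,d=viewer.read_camera("top")
for n in ["slide","blank","stand_a"]: print(n,[(np.round(x["at"],3).tolist(),round(x["score"],2)) for x in tip_of("top",n)[:2]])
E
```

```text
t 12.35 tcp [ 0.5303 -0.1182  0.0653] F [-0.4  0.8 -0.6] w 0.0919 q [ 0.57  0.57 -0.53  1.94  0.41  0.74 -0.86]
t 13.18 tcp [ 0.5301 -0.1182  0.065 ] F [ 1.  -0.2 -0.8] w 0.0394 q [ 0.57  0.57 -0.53  1.95  0.41  0.74 -0.86]
t 13.38 tcp [ 0.5301 -0.1183  0.065 ] F [ 0.5 -0.8  0.7] w 0.0397 q [ 0.57  0.57 -0.53  1.95  0.41  0.74 -0.86]
t 14.62 tcp [ 0.5297 -0.1181  0.1296] F [-0.2  0.3  0.4] w 0.0392 q [ 0.62  0.47 -0.58  1.91  0.34  0.86 -0.79]
t 15.9 tcp [ 0.5298 -0.1181  0.2295] F [-0.2 -0.7 -0.8] w 0.0399 q [ 0.68  0.35 -0.64  1.82  0.24  1.05 -0.71]
slide [([0.639, -0.159, 0.001], 0.63)]
blank [([0.762, 0.188, 0.002], 0.49), ([0.556, -0.226, 0.064], 0.4)]
stand_a [([0.554, -0.226, 0.016], 0.69), ([0.527, -0.118, 0.016], 0.54)]
```

View pics/w3.png

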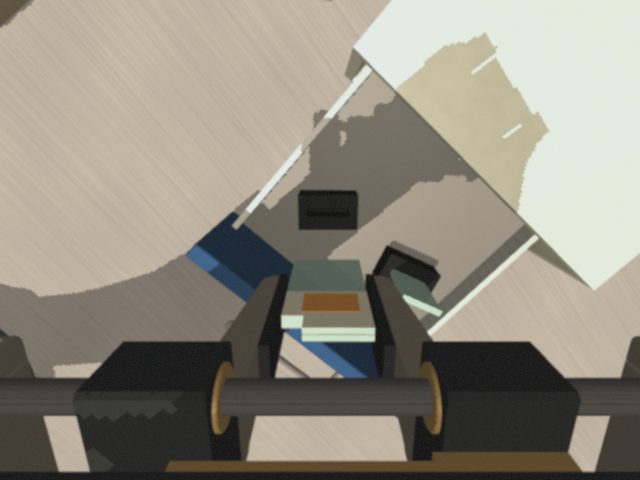

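The slide is held by its frosted end at about (328,300), with the label facing the camera. The stand at (328,210) is empty and the plain slide is still standing. Moving on to the presentation pose.

```bash
python3 - <<'E'
from h import *
R=pres(np.radians(120),-1)
q=solver.inverse_kinematics([*W,.22],R); print(np.round(q,2))
env.reach([*W,.22],R); st()
env.movel([*W,.14],rate=.1); env.pause(.5); s=st()
im,d=viewer.read_camera("wrist"); np.savez("w4.npz",im=im,d=d,pos=s["ee_pos"],R=s["tcp_rot"])
for n in ["slide","label"]: print("wrist",n,[(np.round(x["at"],3).tolist(),round(x["score"],2)) for x in tip_of("wrist",n)[:2]])
im2,d2=viewer.read_camera("top")
for n in ["slide","label","blank","dish","lens","marker","window","drawer_handle"]: print("top",n,[(np.round(x["at"],3).tolist(),round(x["score"],2)) for x in tip_of("top",n)[:2]])
P=cloud("wrist",d,(s["ee_pos"],s["tcp_rot"]))
hsv=cv2.cvtColor(im,cv2.COLOR_RGB2HSV); m=(hsv[...,0]>5)&(hsv[...,0]<18)&(hsv[...,1]>150)&(d>0)&(np.linalg.norm(P-s["ee_pos"],axis=-1)<.06)
p=P[m]; 
if m.sum()>20:
    n=np.linalg.svd(p-p.mean(0),full_matrices=False)[2][2]; n*=np.sign(n[2]); print("label",m.sum(),p.mean(0),"tilt deg",np.degrees(np.arccos(n[2])))
cv2.imwrite("pics/f.png",np.hstack([cv2.resize(im,(400,300)),cv2.resize(im2,(400,300))])[:,:,::-1])
E
```

```text
[ 0.53  0.9  -1.07  1.71 -0.21  1.07  0.25]
t 17.68 tcp [0.4875 0.3083 0.2198] F [-0.3  0.  -0.4] w 0.0395 q [ 0.53  0.9  -1.07  1.71 -0.21  1.07  0.25]
t 19.13 tcp [0.487  0.309  0.1401] F [ 0.8  0.3 -0.5] w 0.0399 q [ 0.5   1.01 -1.01  1.73 -0.16  0.98  0.31]
wrist slide [([0.485, 0.306, 0.139], 0.77)]
wrist label [([0.498, 0.3, 0.155], 0.6)]
top slide [([0.487, 0.31, 0.138], 0.68)]
top label [([0.495, 0.298, 0.155], 0.72)]
top blank []
top dish [([0.679, 0.076, 0.001], 0.73)]
top lens [([0.308, 0.519, -0.001], 0.83), ([0.546, -0.178, 0.016], 0.45)]
top marker [([0.763, 0.188, 0.001], 0.79)]
top window [([0.487, 0.308, 0.055], 0.71)]
top drawer_handle [([0.408, -0.203, 0.097], 0.97), ([0.309, 0.52, -0.002], 0.2)]
label 856 [0.49478157 0.29885486 0.15399161] tilt deg 35.428027340745636
```

View pics/f.png

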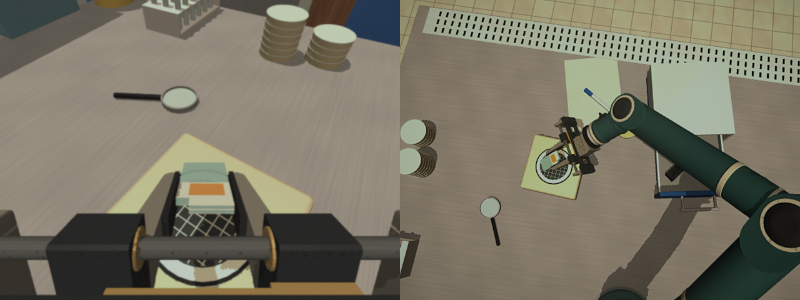

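The slide is label up over the window, at (205,190) in the left half and (553,160) in the right half. The drawer is open and the bystanders haven't moved, so I'm handing in.

```bash
python3 - <<'E'
from h import *
st(); workorder.finish_job()
E
```

```text
t 19.73 tcp [0.487 0.309 0.14 ] F [ 0.7  0.1 -0.3] w 0.0394 q [ 0.5   1.01 -1.01  1.73 -0.16  0.98  0.31]
the job is handed in; nothing more can be done
```

I pulled the drawer out about 0.185 m by its handle and lifted the notched slide out by its frosted end with a 30 N grip. I handed in at 19.7 s of the 51 s allowed, still holding the slide label up over the window; the system reported no verdict.

- **Slide:** its centre was within 3 mm of the window centre seen from above and 0.14 m above the bench. Its lower edge was about 6 cm clear of the window.
- **Label face:** it was about 35° from straight up, against the 55° limit.
- **Grip:** the fingers held at 39–40 mm, matching the slide's 40 mm width.
- **Bystanders:** the dish, lens and marker were within about 4 mm of where they started.
- **Plain slide:** after the lift it was upright in its stand, with both stands still in the drawer. In the last top picture it was not detected, probably hidden by the arm, so I did not check it again at the end.
- **Disagreement:** just after the lift, the top camera's detector placed the slide at the unit's origin. I took this as a false report, because the wrist picture clearly showed the slide in the fingers.

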